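# Gauge a blind bore with a depth rod and set the follower to it

### The arm

A 6-joint arm with a two-finger parallel gripper is mounted at the origin on the work surface. World frame = base frame: x ahead of the robot, y to its left, z up, the work surface at z = 0. Lengths are in mm, angles in rad, forces in N, time in s.
With the tool pointing down it reaches from about 350 to 975 mm from the base axis. Payload 7.1 kg.
Tool frame: the origin (TCP) lies at the very end of the fingers, on their centre line; the grasp point (between the pads) lies 19 mm behind it; z points along the fingers, y is the direction in which the jaws open and shut (so a half turn about z gives the same grasp; the last joint's range is limited). The gripper opens to 88 mm and grips with 3 to 60 N. Pads are 20 mm wide; open, the fingers measure 115 mm over their backs; the gripper's body (75 mm by 178 mm) begins 61 mm behind the grasp point.
Start: joints at [-1.189, 0.423, 1.63, -0, 1.089, -0.019], TCP at [243.862, -575.444, 222.675] pointing down, gripper open.
Joint ranges: [-3, 3], [-0.9, 2.11], [0.09, 2.58], [-1.31, 4.45], [0.11, 2.69], [-2.54, 2.54]. Speed limits (rad/s): [2.39, 2.39, 3.01, 3.14, 3.14, 3.14].

### API

Orientations are given as a rotation vector (axis times angle).
In Python, from workcell import readout, imaging, close_job gives the robot as it stands.
- The arm moves only by the tool carry_out, never from a script. Its argument "rows" is a list of rows, each a list of 3 entries, a list of its own where there are three numbers: the shift along the tool's x, y, z in m, then the turn, a rotation vector about the tool's x, y, z in rad, then the closure, from 0 (fully open) to 1 (shut). In form: [[[dx, dy, dz], [wx, wy, wz], hand], ...]. A call has 1 to 12 rows; each row shifts and turns the commanded pose from where the row before left it, along the tool's axes as they then stand; what a row does not reach is not made up. A row lasts 1/12 s, in which the tool goes at most 41.7 mm and 7.16 degrees, less where a joint would pass 70% of its speed; a pose out of reach is approached as far as the arm can. A call with a gripper value outside its range is refused whole. The fingers move at their own pace and stop on an object; the grip force is fixed at half the most. Time passes only in rows, so rows that do not move let the fingers close. It gives the time, the measured TCP pose, the force and the opening at its end, in the units of the state.
- readout.get_obs(): the state, without advancing time (a new reading comes with each control period).
- imaging.get_image(name): name is "scene" or "top" or "wrist"; returns the picture (420x560x3 uint8, red, green, blue); there is no depth.
- imaging.camera_params(name): a dict with "fx", "fy", "cx", "cy" (pixels), "rvec" (rotation vector, rad) and "tvec" (3), from world to camera coordinates, as OpenCV has them; the wrist camera has in their place "T_tool_cam" (4x4, takes a point from camera to tool coordinates, whose origin is the TCP and whose axes are the flange's). Camera axes: x right, y down, z forward; pixel columns grow to the right and rows downward; lengths in mm; the calibration is good to about 2 mm. A picture is of the moment at which its call begins: read the wrist's pose just before it. camera_params takes no time and is no camera call.
- close_job(): hands the job in, once; it reports no verdict.
The state is a dict: "t": time; "qpos": joint angles; "qvel": joint speeds; "joint_torque": joint torques, N m; "ee_pos": TCP position; "orientation": TCP orientation; "ft_force": force on the tool from outside, world axes, zero at the start; "moment": the same for the moment, N m; "width": finger opening in mm.
Only numpy, scipy, OpenCV 4.12 (cv2) and the standard library are available. Lean on these libraries where they do the work, as an engineer would, in place of code of your own. Each camera call takes 0.05 s, during which the arm holds its last target.

### The job

Take the long depth rod from the wooden rack and lower it under control, not dropping it, into the bore in the top of the steel holder block until it rests on the bottom, and let it stand there. Then slide the round-headed follower of the same stand down until its flat top is level with the top of the standing rod, and leave it so. Leave everything else on the bench where it is.

Things in the scene. Friction and masses are not known exactly. Their poses are not given: they have to be found in the camera images.
- depth_rod: The depth rod: one steel piece 130 mm long, about 100 to 160 g, standing upright in one of the two holes of the wooden rack: a shank 12 mm in diameter and 100 mm long with a chamfered foot, and above it a grooved cylindrical grip 18 mm in diameter and 30 mm tall with a flat top. Origin at the centre of the foot, z up along the rod towards the grip. In the rack its foot is 15 mm and its top 145 mm above the bench.
- rod_top (a point): Centre of the flat top of the depth rod, 130 mm from the foot.
- rack: Fixed wooden rack block, 50 (x) x 160 (y) x 45 mm high; origin at the centre of its underside. Two upright holes 14 mm wide and 30 mm deep lie on its y axis, at y = -45 and +45 mm; one holds the depth rod, the other the shorter punch (either way round). The line of the holes is its y axis.
- stand: The depth stand, fixed on the bench: grey base plate 205 (x) x 85 (y) x 15 mm; origin at the centre of its underside. On the plate at x = -60 mm (the end nearer the robot) a steel holder block 56 x 56 mm, 70 mm tall, its top 85 mm above the bench, with an upright round blind bore in the middle; at x = +60 mm a round aluminium guide post 38 mm in diameter, top 85 mm above the bench, in which the follower slides. The stand does not move when pushed.
- bore_mouth (a point): Centre of the bore's mouth in the top face of the steel holder block, 85 mm above the bench. The bore is 15.5 mm in diameter with a 5 mm chamfer at the mouth; its depth is not known and differs each time, between 28 and 55 mm, so the standing rod's top ends 160 to 187 mm above the bench.
- follower_top (a point): Centre of the flat top face of the follower: a steel disc 32 mm in diameter and 14 mm thick on a 12 mm stem, on the guide post of the stand, 120 mm from the bore. It starts higher than the rod will stand.
- follower (a joint): Height of the follower in m: its top is 145 mm above the bench at 0 and 230 mm at its upper stop, 0.085. It moves straight up or down at a push or pull of about 4 to 6 N and stays where it is left.
- punch: Bystander: a steel punch 95 mm long in the other rack hole, 12 mm shank with a ball head 22 mm in diameter; origin at its foot. Clearly shorter than the depth rod.
- opal_a: Bystander: a pale polished stone, 26 mm wide, 12 mm high, on the dark rubber tray (90 x 55 x 6 mm, fixed); origin under it.
- opal_b: Bystander: a smaller pale stone, 20 mm wide, 12 mm high, on the same tray; origin under it.
- jar: Bystander: a small glass jar with a black lid, 36 mm in diameter, 40 mm high; origin under it.
- brass_block: Bystander: a brass block 40 x 30 x 25 mm; origin under it.
- loupe: Bystander: a folding magnifier lying flat, about 65 x 34 x 14 mm; origin under the lens.
- tweezers: Bystander: steel tweezers lying flat, about 140 mm long, 14 mm wide, 6 mm high; origin at their middle.

How it is judged (in metres and radians):
On the way:
1. the depth rod stands in the bore on its bottom, let go (horizontal distance between depth_rod and bore_mouth below 0.006 m and z of depth_rod in the frame of bore_mouth below -0.022 m and angle between depth_rod's own z axis and vertical below 0.15 rad and linear speed of depth_rod below 0.03 m/s and contact force between the fingers and depth_rod below 0.1 N), for 0.3 s.
At the end, for the whole second after the job is handed in: The depth rod stands released and at rest on the bottom of the holder's bore (foot within 6 mm of the bore's axis and more than 22 mm below its mouth, leaning under 0.15 rad), and the follower's top is within 4 mm of the height of the rod's top (all of step 1 and z of rod_top in the frame of follower_top between -0.004 and 0.004 m); the robot touches nothing.
It fails at once if the depth rod is dropped into the bore (falling freely faster than 0.5 m/s) (contact force between the fingers and depth_rod below 0.1 N and linear speed of depth_rod above 0.5 m/s and horizontal distance between depth_rod and bore_mouth below 0.02 m).
It fails at once if a bystander is moved more than 30 mm (distance of any of punch, opal_a, opal_b, jar, brass_block, loupe, tweezers from where it was at the start of the episode above 0.03 m).
It also fails if it takes over 62 s, if anything falls off the work surface, if the arm or the gripper's body presses on something with over 40 N, if the wrist force passes 120 N, or if a joint passes its speed limit or range.

## Working session

There is one attempt and no reset: what is moved stays moved. The work goes in short steps, Python scripts to look and compute and a tool call to move; the robot and the scene stay as the last step left them, time stands still between calls to the robot, and variables do not carry over. Pictures are saved under pics/ and viewed, and the job is handed in when it is done.

Besides the shell and the picture viewer there is one more tool, called after ">>>" by a JSON object that holds its "method" and its "body", one argument or row to a line. carry_out: Moves the arm, as the interface text tells. Its arguments: {"type":"object","properties":{"rows":{"type":"array","items":{"type":"array"}}},"required":["rows"]}

```bash
mkdir -p pics; ls; python3 - <<'E'
from workcell import readout, imaging
import cv2
o=readout.get_obs(); print(o)
for n in ("scene","top","wrist"):
    im=imaging.get_image(n); cv2.imwrite(f"pics/{n}0.png",im[:,:,::-1])
    print(n,imaging.camera_params(n))
E
```

```text
pics
{'t': 0.0, 'qpos': array([-1.18899242e+00,  4.23872043e-01,  1.63071628e+00,  6.71565699e-06,
        1.08862414e+00, -1.90481829e-02]), 'qvel': array([ 0.00047624,  0.00062063,  0.00079664,  0.00022493, -0.00072452,
        0.00023317]), 'joint_torque': array([-3.89421388e-03, -5.44622219e+01, -2.73666072e+01,  6.41785492e-02,
        2.28552846e-02, -1.33141061e-04]), 'ee_pos': array([ 243.65626588, -574.91286924,  221.87191284]), 'orientation': array([-3.07714232e+00, -6.25127630e-01,  4.49551798e-04]), 'ft_force': array([0.59582077, 0.71956277, 0.55290337]), 'moment': array([-0.01969724, -0.02838079, -0.00878985]), 'width': 87.42765340045162}
scene {'fx': 524.4912827367486, 'fy': 524.4912827367486, 'cx': 280.7401096682325, 'cy': 208.75758275202833, 'rvec': array([ 2.15442045,  1.13714969, -0.46940628]), 'tvec': array([-311.36574306, -246.32568951, 1305.92448273])}
top {'fx': 463.25509724394607, 'fy': 463.25509724394607, 'cx': 276.34932621456954, 'cy': 216.49287795354567, 'rvec': array([ 2.11334168, -2.15671976,  0.11430752]), 'tvec': array([  41.28210074,  541.5632524 , 1070.88713992])}
wrist {'fx': 328.3895967715049, 'fy': 328.3895967715049, 'cx': 282.2117797877616, 'cy': 205.92289495179452, 'T_tool_cam': array([[-1.26822779e-03, -9.70354623e-01, -2.41682223e-01,
         6.66624604e+01],
       [ 9.99999190e-01, -1.25708646e-03, -2.00292371e-04,
         4.41559466e-01],
       [-1.09460821e-04, -2.41682281e-01,  9.70355431e-01,
        -1.61014116e+02],
       [ 0.00000000e+00,  0.00000000e+00,  0.00000000e+00,
         1.00000000e+00]])}
```

View pics/scene0.png

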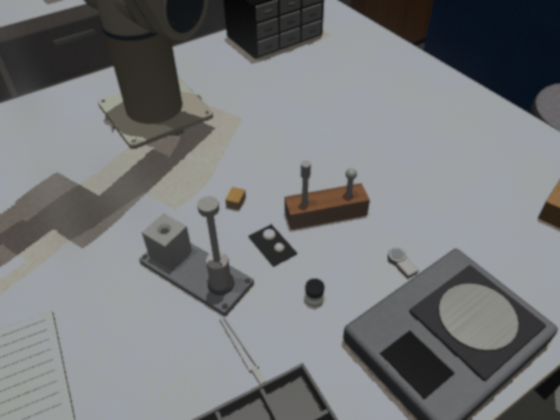

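View pics/top0.png

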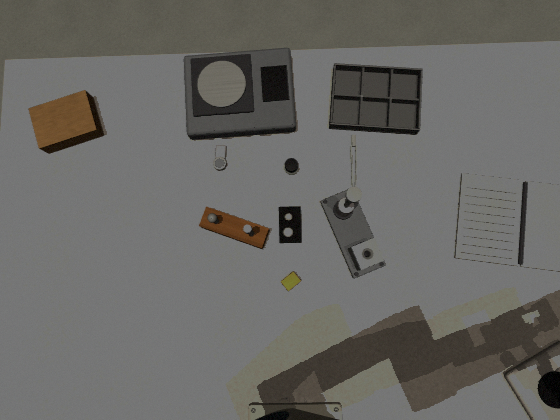

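View pics/wrist0.png

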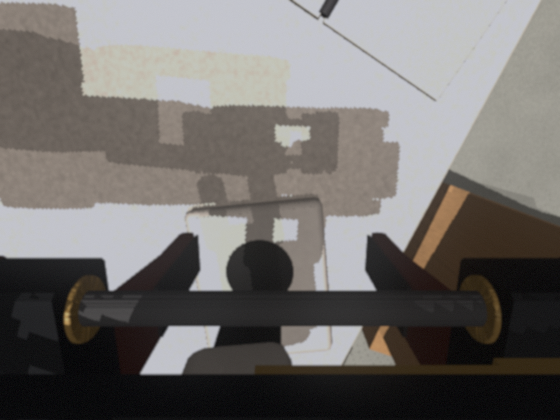

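The scene view shows the rod standing at about (306,168) and the ball-headed punch at (351,174). The block bore is at (165,231) and the follower top at (208,207). In the top view the bore is at about (368,254), the follower at (353,195) and the rod at (249,229). I'll enlarge these next.

```bash
python3 - <<'E'
import cv2,numpy as np
def crop(n,x,y,w,h,s,out):
    im=cv2.imread(f"pics/{n}.png")[y:y+h,x:x+w]
    im=cv2.resize(im,None,fx=s,fy=s,interpolation=cv2.INTER_CUBIC)
    im=np.clip(im.astype(float)*(1.8 if 'top' in n else 1.3),0,255).astype(np.uint8)
    for i in range(0,w,10): cv2.putText(im,str(x+i),(i*s,8),0,.3,(0,0,255),1); cv2.line(im,(i*s,10),(i*s,16),(0,0,255),1)
    for i in range(0,h,10): cv2.putText(im,str(y+i),(0,i*s+4),0,.3,(0,0,255),1); cv2.line(im,(20,i*s),(26,i*s),(0,0,255),1)
    cv2.imwrite(f"pics/{out}.png",im)
crop("top0",195,200,80,55,10,"c_top_rack")
crop("top0",315,180,75,100,6,"c_top_stand")
crop("scene0",280,150,95,80,8,"c_sc_rack")
crop("scene0",135,190,120,120,5,"c_sc_stand")
E
```

```text
(no output)
```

View pics/c_top_rack.png

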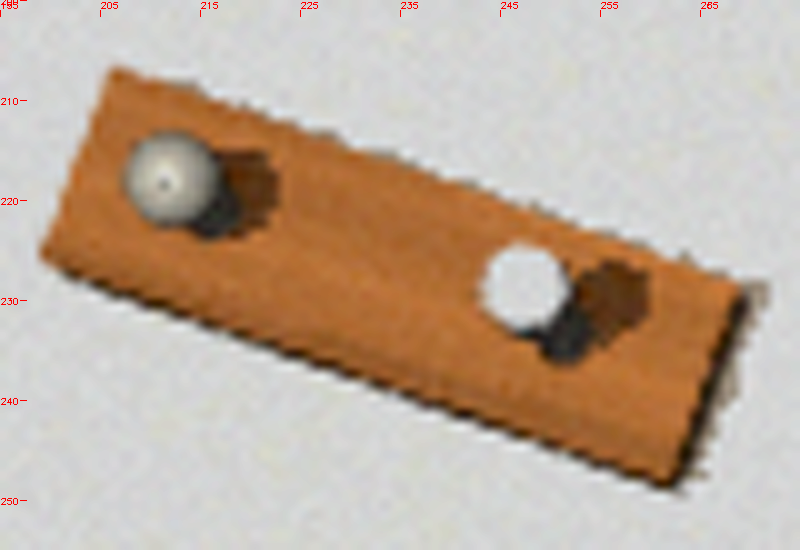

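View pics/c_top_stand.png

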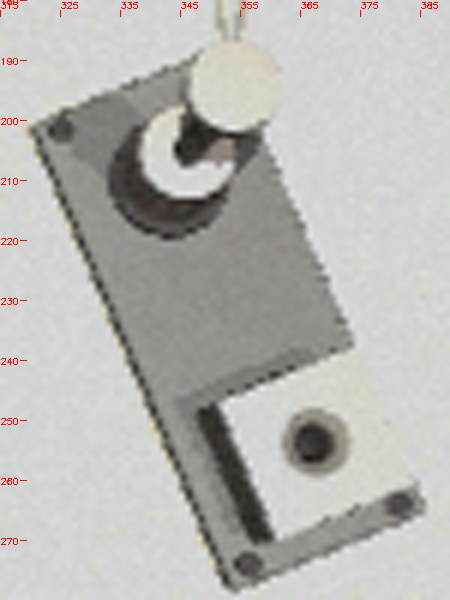

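View pics/c_sc_rack.png

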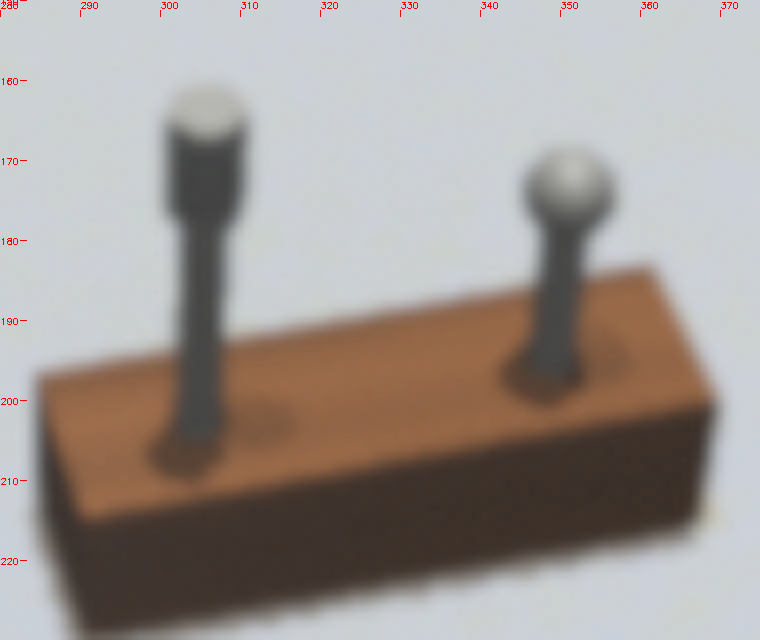

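View pics/c_sc_stand.png

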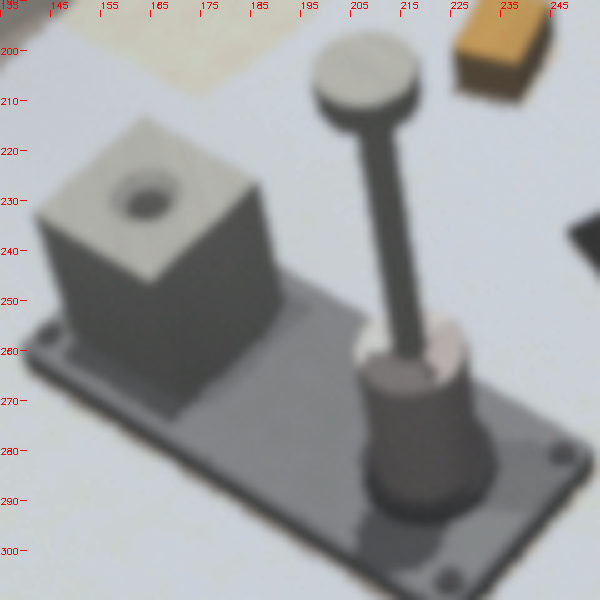

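The crops give these pixel positions:
- **Rod top:** top (247.2,228.2), scene (305.3,163.7)
- **Bore mouth:** top (367.3,253.1), scene (163.9,228.9)
- **Follower top:** top (353.8,193.9), scene (208,203.5)

Next I'll convert them to world positions.

```bash
cat > h.py <<'E'
import numpy as np,cv2
from scipy.spatial.transform import Rotation as R
from workcell import imaging,readout
def cam(n):
    p=imaging.camera_params(n); K=np.array([[p['fx'],0,p['cx']],[0,p['fy'],p['cy']],[0,0,1.]])
    if 'rvec' in p: Rm=cv2.Rodrigues(p['rvec'])[0]; t=np.array(p['tvec'])
    else:
        o=readout.get_obs(); T=np.eye(4); T[:3,:3]=R.from_rotvec(o['orientation']).as_matrix(); T[:3,3]=o['ee_pos']
        M=np.linalg.inv(T@p['T_tool_cam']); Rm=M[:3,:3]; t=M[:3,3]
    return K,Rm,t
def atz(c,uv,z):
    K,Rm,t=c; d=Rm.T@np.linalg.inv(K)@np.array([*uv,1.]); o=-Rm.T@t
    return o+d*(z-o[2])/d[2]
def tri(cs,uvs):
    A=[];b=[]
    for (K,Rm,t),uv in zip(cs,uvs):
        d=Rm.T@np.linalg.inv(K)@np.array([*uv,1.]); d/=np.linalg.norm(d); o=-Rm.T@t
        P=np.eye(3)-np.outer(d,d); A.append(P); b.append(P@o)
    return np.linalg.lstsq(np.vstack(A),np.hstack(b),rcond=None)[0]
def proj(c,X):
    K,Rm,t=c; q=K@(Rm@np.array(X,float)+t); return q[:2]/q[2]
E
python3 - <<'E'
from h import *
np.set_printoptions(precision=1,suppress=True)
ct,cs=cam('top'),cam('scene')
for n,a,b,z in (("rod",(247.2,228.2),(305.3,163.7),145),("bore",(367.3,253.1),(163.9,228.9),85),("fol",(353.8,193.9),(208,203.5),230),("punch",(211.8,217.4),(350.5,173),99)):
    print(n,'tri',tri([ct,cs],[a,b]),'top@z',atz(ct,a,z),'scene@z',atz(cs,b,z))
# stand axis / rack corners in top
for n,p,z in (("rackFL",(206,206.5),45),("rackBL",(198.8,225.5),45),("rackFR",(269,228.5),45),("rackBR",(262,248.5),45)): print(n,atz(ct,p,z))
E
```

```text
rod tri [503.7  90.9 142.1] top@z [503.3  90.4 145. ] scene@z [506.4  89.1 145. ]
bore tri [ 448.2 -174.3   83.6] top@z [ 447.9 -174.5   85. ] scene@z [ 449.7 -174.1   85. ]
fol tri [ 560.  -130.5  216.9] top@z [ 557.2 -129.6  230. ] scene@z [ 572.5 -134.6  230. ]
punch tri [535.1 175.1  98.7] top@z [535.  175.1  99. ] scene@z [535.3 174.9  99. ]
rackFL [569.3 198.4  45. ]
rackBL [523.8 215.5  45. ]
rackFR [513.  48.  45.]
rackBR [465.9  65.3  45. ]
```

The positions check out: bore to follower is 120.2 mm (should be 120) and rod to punch is 90.2 mm (should be 90). The follower top is at about z 217. The jaws already lie across the stand's axis, so no turn is needed. I'll work out the move to above the rod.

```bash
cat >> h.py <<'E'
def delta(target):
    o=readout.get_obs(); Rm=R.from_rotvec(o['orientation']).as_matrix()
    return Rm.T@(np.array(target)-o['ee_pos'])
E
python3 - <<'E'
from h import *
np.set_printoptions(precision=2,suppress=True)
print(delta([503.5,90.5,230]), R.from_rotvec(readout.get_obs()['orientation']).as_matrix())
E
```

```text
[ 498.84 -511.48   -7.27] [[ 0.92  0.39 -0.  ]
 [ 0.39 -0.92  0.  ]
 [ 0.   -0.   -1.  ]]
```

>>> {"method": "carry_out", "body": {
  "rows": [
    [[0.01,-0.01,-0.01],[0,0,0],0],
    [[0.025,-0.0255,0],[0,0,0],0],
    [[0.025,-0.0255,0],[0,0,0],0],
    [[0.025,-0.0255,0],[0,0,0],0],
    [[0.025,-0.0255,0],[0,0,0],0],
    [[0.025,-0.0255,0],[0,0,0],0],
    [[0.025,-0.0255,0],[0,0,0],0],
    [[0.025,-0.0255,0],[0,0,0],0],
    [[0.025,-0.0255,0],[0,0,0],0],
    [[0.025,-0.0255,0],[0,0,0],0],
    [[0.025,-0.0255,0],[0,0,0],0],
    [[0.025,-0.0255,0],[0,0,0],0]
  ]
}}

```text
t: 1.15
ee_pos: [393.1, -195.1, 232.7]
orientation: [3.079, 0.625, 0.0]
ft_force: [0.1, -1.1, 0.2]
width: 87.9
```

>>> {"method": "carry_out", "body": {
  "rows": [
    [[0.025,-0.0255,0],[0,0,0],0],
    [[0.025,-0.0255,0],[0,0,0],0],
    [[0.025,-0.0255,0],[0,0,0],0],
    [[0.025,-0.0255,0],[0,0,0],0],
    [[0.025,-0.0255,0],[0,0,0],0],
    [[0.025,-0.0255,0],[0,0,0],0],
    [[0.025,-0.0255,0],[0,0,0],0],
    [[0.025,-0.0255,0],[0,0,0],0],
    [[0.01,-0.01,0],[0,0,0],0],
    [[0.004,-0.004,0],[0,0,0],0],
    [[0,0,0],[0,0,0],0],
    [[0,0,0],[0,0,0],0]
  ]
}}

```text
t: 2.15
ee_pos: [504.3, 86.6, 232.4]
orientation: [3.078, 0.625, -0.002]
ft_force: [-0.9, -0.2, -0.2]
width: 87.9
```

```bash
python3 - <<'E'
from h import *
np.set_printoptions(precision=2,suppress=True)
print(readout.get_obs()); print(delta([503.5,90.5,130]),proj(cam('wrist'),[503.5,90.5,145]),proj(cam('wrist'),[503.5,90.5,45]))
im=imaging.get_image('wrist'); cv2.imwrite('pics/w1.png',im[:,:,::-1])
E
```

```text
{'t': 2.15, 'qpos': array([ 0.15,  0.24,  1.87, -0.  ,  1.03,  1.32]), 'qvel': array([-0.02, -0.01,  0.01, -0.  ,  0.  ,  0.  ]), 'joint_torque': array([  0.96, -41.86, -26.68,   0.08,  -0.11,   0.03]), 'ee_pos': array([504.26,  86.56, 232.37]), 'orientation': array([ 3.08,  0.63, -0.  ]), 'ft_force': array([-0.85, -0.18, -0.15]), 'moment': array([ 0.03,  0.05, -0.06]), 'width': 87.90420581972799}
[  0.97  -3.93 102.37] [276.7  210.71] [278.19 186.86]
```

View pics/w1.png

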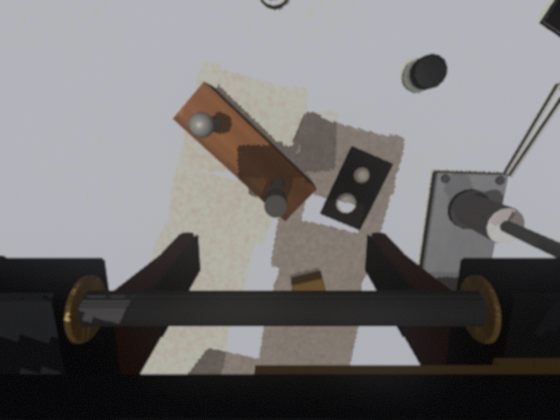

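The wrist view shows the rod head at about (275,206); I predicted (277,211). I'll enlarge it.

```bash
python3 - <<'E'
import cv2
im=cv2.imread('pics/w1.png')[165:235,240:320]; im=cv2.resize(im,None,fx=8,fy=8,interpolation=cv2.INTER_CUBIC); im=cv2.convertScaleAbs(im,alpha=1.5)
cv2.imwrite('pics/w1c.png',im)
from h import *
np.set_printoptions(precision=2,suppress=True)
for uv in ((275.5,205),(275.5,207)): print(atz(cam('wrist'),uv,145))
E
```

```text
[507.35  92.77 145.  ]
[505.86  92.15 145.  ]
```

View pics/w1c.png

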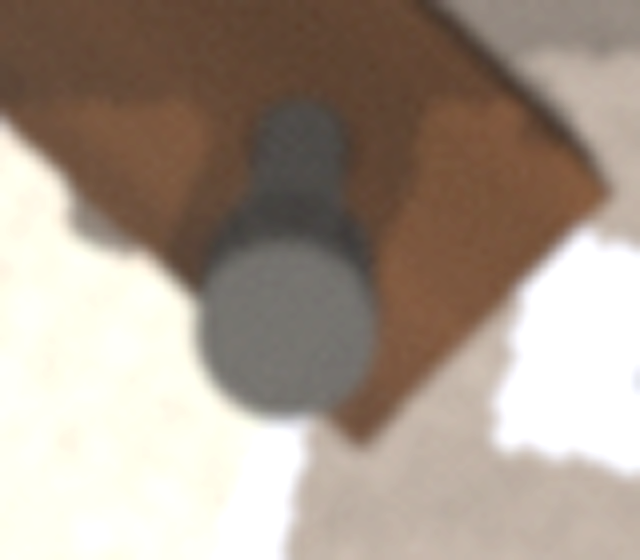

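The wrist and fixed cameras agree within 1 mm along the jaws, and within 4 mm along the pads, where it matters little. I'll aim at (505.5, 91.4).

```bash
python3 - <<'E'
from h import *
np.set_printoptions(precision=2,suppress=True)
print(delta([505.5,91.4,112]))
E
```

```text
[  3.33  -4.3  120.45]
```

>>> {"method": "carry_out", "body": {
  "rows": [
    [[0.003,-0.004,0.01],[0,0,0],0],
    [[0,0,0.02],[0,0,0],0],
    [[0,0,0.02],[0,0,0],0],
    [[0,0,0.02],[0,0,0],0],
    [[0,0,0.02],[0,0,0],0],
    [[0,0,0.02],[0,0,0],0],
    [[0,0,0.01],[0,0,0],0],
    [[0,0,0],[0,0,0],0],
    [[0,0,0],[0,0,0],0],
    [[0,0,0],[0,0,0],0]
  ]
}}

```text
t: 3.03
ee_pos: [506.8, 92.1, 113.5]
orientation: [3.079, 0.625, 0.002]
ft_force: [0.2, -0.1, -0.2]
width: 87.8
```

```bash
python3 - <<'E'
from h import *
np.set_printoptions(precision=2,suppress=True)
print(readout.get_obs()['ee_pos'],delta([505.5,91.4,112]),proj(cam('wrist'),[505.5,91.4,145]))
im=imaging.get_image('wrist'); cv2.imwrite('pics/w2.png',im[:,:,::-1])
E
```

```text
[506.76  92.11 113.47] [-1.44  0.16  1.47] [281.75 286.23]
```

View pics/w2.png

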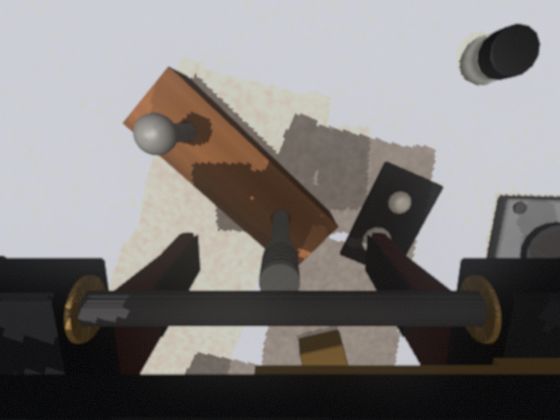

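The rod head shows at about column 279.5, between fingers centred on about 282, which is roughly 1 mm off. I'll shift 0.8 mm and close.

>>> {"method": "carry_out", "body": {
  "rows": [
    [[0,-0.0008,0.001],[0,0,0],0.3],
    [[0,0,0],[0,0,0],0.5],
    [[0,0,0],[0,0,0],0.7],
    [[0,0,0],[0,0,0],0.75],
    [[0,0,0],[0,0,0],0.85],
    [[0,0,0],[0,0,0],1],
    [[0,0,0],[0,0,0],1],
    [[0,0,0],[0,0,0],1],
    [[0,0,0],[0,0,0],1]
  ]
}}

```text
t: 3.83
ee_pos: [505.8, 93.0, 111.6]
orientation: [3.079, 0.625, -0.0]
ft_force: [-0.1, -0.3, -0.6]
width: 31.4
```

>>> {"method": "carry_out", "body": {
  "rows": [
    [[0,0,0],[0,0,0],1],
    [[0,0,0],[0,0,0],1],
    [[0,0,0],[0,0,0],1],
    [[0,0,0],[0,0,0],1],
    [[0,0,0],[0,0,0],1],
    [[0,0,0],[0,0,0],1]
  ]
}}

```text
t: 4.33
ee_pos: [505.8, 93.0, 111.6]
orientation: [-3.079, -0.625, 0.0]
ft_force: [0.1, 0.0, -0.5]
width: 17.7
```

The jaws hold at 17.7 mm (the grip is 18 mm) with no side load. At the grasp the TCP was at z 111.6 and the rod top at 145, so the top sits 33.4 mm above the TCP. Now I'll lift.

>>> {"method": "carry_out", "body": {
  "rows": [
    [[0,0,-0.003],[0,0,0],1],
    [[0,0,-0.006],[0,0,0],1],
    [[0,0,-0.01],[0,0,0],1],
    [[0,0,-0.015],[0,0,0],1],
    [[0,0,-0.015],[0,0,0],1],
    [[0,0,-0.015],[0,0,0],1],
    [[0,0,-0.015],[0,0,0],1],
    [[0,0,-0.012],[0,0,0],1],
    [[0,0,-0.006],[0,0,0],1],
    [[0,0,-0.003],[0,0,0],1],
    [[0,0,0],[0,0,0],1],
    [[0,0,0],[0,0,0],1]
  ]
}}

```text
t: 5.33
ee_pos: [505.5, 93.0, 211.4]
orientation: [-3.079, -0.625, 0.001]
ft_force: [0.7, -0.2, -2.0]
width: 17.3
```

```bash
python3 - <<'E'
from h import *
np.set_printoptions(precision=2,suppress=True)
o=readout.get_obs();print(o['ee_pos'],o['ft_force'],o['width'],delta([448.3,-174.4,211]))
im=imaging.get_image('wrist'); cv2.imwrite('pics/w3.png',im[:,:,::-1])
im=imaging.get_image('scene')[60:260,200:420]; cv2.imwrite('pics/s3.png',cv2.resize(im[:,:,::-1],None,fx=3,fy=3,interpolation=cv2.INTER_CUBIC))
E
```

```text
[505.51  93.   211.44] [ 0.74 -0.19 -1.95] 17.327283786856125 [-157.    223.89    0.48]
```

View pics/w3.png

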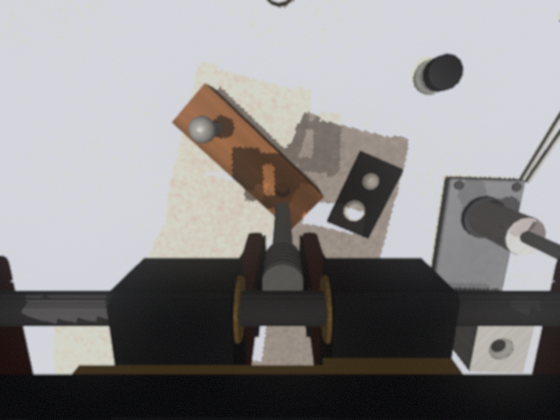

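View pics/s3.png

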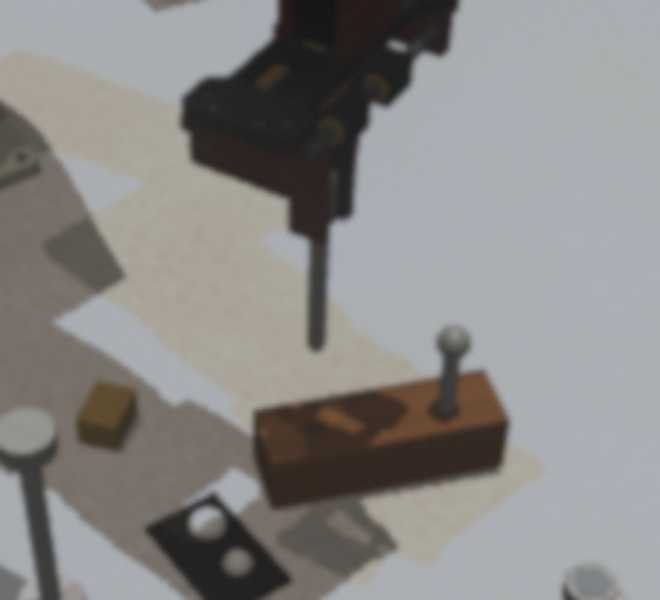

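The rod is held upright, its foot clear of the rack. In the wrist view the foot tip is at about (283,205). I'll check the rod's offset along tool x.

```bash
python3 - <<'E'
from h import *
np.set_printoptions(precision=2,suppress=True)
c=cam('wrist');o=readout.get_obs();p=o['ee_pos'];Rm=R.from_rotvec(o['orientation']).as_matrix()
for dx in (-6,-3,0,3,6): print(dx,proj(c,p+Rm@np.array([dx,0,96.6])),proj(c,p+Rm@np.array([dx,0,-3.4])))
im=cv2.imread('pics/w3.png')[190:300,230:340]; cv2.imwrite('pics/w3c.png',cv2.convertScaleAbs(cv2.resize(im,None,fx=5,fy=5,interpolation=cv2.INTER_CUBIC),alpha=2))
s=cam('scene'); 
for dx in (-6,-3,0,3,6): print(dx,(proj(s,p+Rm@np.array([dx,0,96.6]))-[200,60])*3)
E
```

```text
-6 [281.75 216.05] [281.51 268.36]
-3 [281.74 212.49] [281.5  262.99]
0 [281.74 208.92] [281.49 257.58]
3 [281.73 205.32] [281.48 252.13]
6 [281.73 201.71] [281.47 246.62]
-6 [310.39 341.41]
-3 [314.56 343.18]
0 [318.74 344.96]
3 [322.92 346.73]
6 [327.12 348.52]
```

View pics/w3c.png

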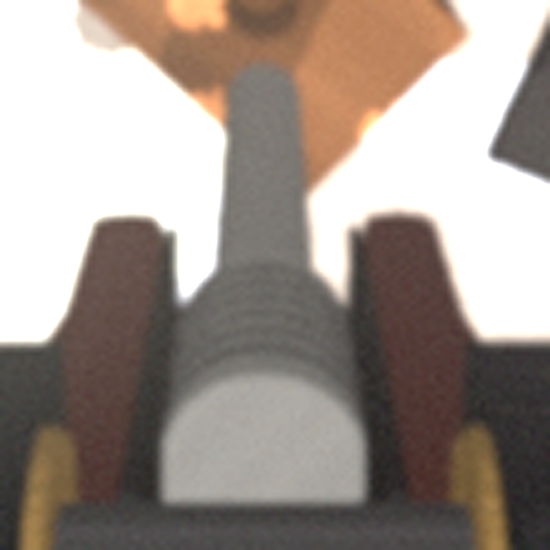

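The rod foot sits on the TCP axis within about 1 mm. Next I'll carry it to a hover about 28 mm above the bore.

>>> {"method": "carry_out", "body": {
  "rows": [
    [[-0.007,0.01,0],[0,0,0],1],
    [[-0.014,0.02,0],[0,0,0],1],
    [[-0.018,0.0255,0],[0,0,0],1],
    [[-0.018,0.0255,0],[0,0,0],1],
    [[-0.018,0.0255,0],[0,0,0],1],
    [[-0.018,0.0255,0],[0,0,0],1],
    [[-0.018,0.0255,0],[0,0,0],1],
    [[-0.018,0.0255,0],[0,0,0],1],
    [[-0.014,0.02,0],[0,0,0],1],
    [[-0.009,0.013,0],[0,0,0],1],
    [[-0.004,0.006,0],[0,0,0],1],
    [[0,0,0],[0,0,0],1]
  ]
}}

```text
t: 6.43
ee_pos: [448.0, -173.7, 211.3]
orientation: [-3.079, -0.622, 0.001]
ft_force: [-0.5, 0.5, -1.1]
width: 17.1
```

>>> {"method": "carry_out", "body": {
  "rows": [
    [[0,0,0],[0,0,0],1],
    [[0,0,0],[0,0,0],1]
  ]
}}

```text
t: 6.6
ee_pos: [448.7, -171.5, 211.5]
orientation: [-3.078, -0.626, 0.001]
ft_force: [-0.2, 0.1, -0.5]
width: 17.5
```

```bash
python3 - <<'E'
from h import *
np.set_printoptions(precision=2,suppress=True)
o=readout.get_obs();p=o['ee_pos'];Rm=R.from_rotvec(o['orientation']).as_matrix()
print(p,o['ft_force'],o['width'],delta([448.3,-174.4,211]))
s=cam('scene');t=cam('top');w=cam('wrist'); print('foot pred scene',proj(s,p+Rm@[0,0,96.6]),'top',proj(t,p+Rm@[0,0,96.6]),'wrist',proj(w,p+Rm@[0,0,96.6]))
print('bore pred wrist',proj(w,[448.3,-174.4,85]))
im=imaging.get_image('wrist'); cv2.imwrite('pics/w4.png',im[:,:,::-1])
im=imaging.get_image('scene')[160:280,100:260]; cv2.imwrite('pics/s4.png',cv2.resize(im[:,:,::-1],None,fx=5,fy=5,interpolation=cv2.INTER_CUBIC))
E
```

```text
[ 448.71 -171.55  211.48] [-0.25  0.08 -0.51] 17.505481870795858 [-1.49  2.46  0.48]
foot pred scene [162.   216.38] top [368.1  251.96] wrist [281.74 208.92]
bore pred wrist [284.6  202.17]
```

View pics/w4.png

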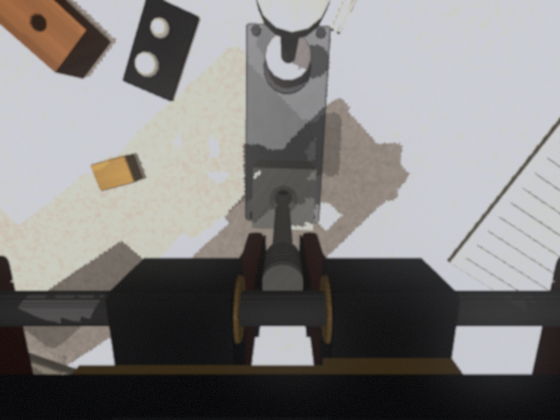

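View pics/s4.png

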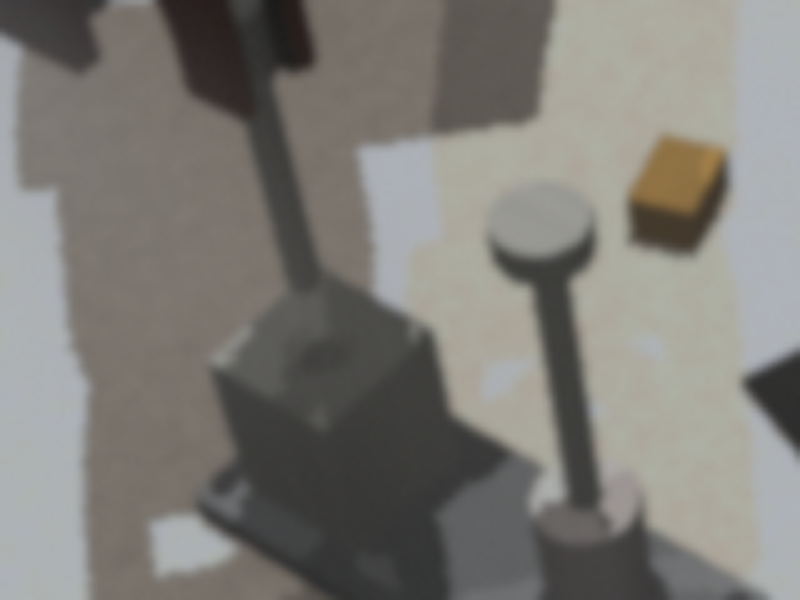

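In the scene crop the foot hangs at about (305,285) above the bore mouth at about (322,352). In the wrist view the bore shows around (284,193), just beyond the foot. I'll enlarge that.

```bash
python3 - <<'E'
from h import *
im=cv2.imread('pics/w4.png')[150:240,235:335]; cv2.imwrite('pics/w4c.png',cv2.convertScaleAbs(cv2.resize(im,None,fx=6,fy=6,interpolation=cv2.INTER_CUBIC),alpha=2.2))
E
```

```text
(no output)
```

View pics/w4c.png

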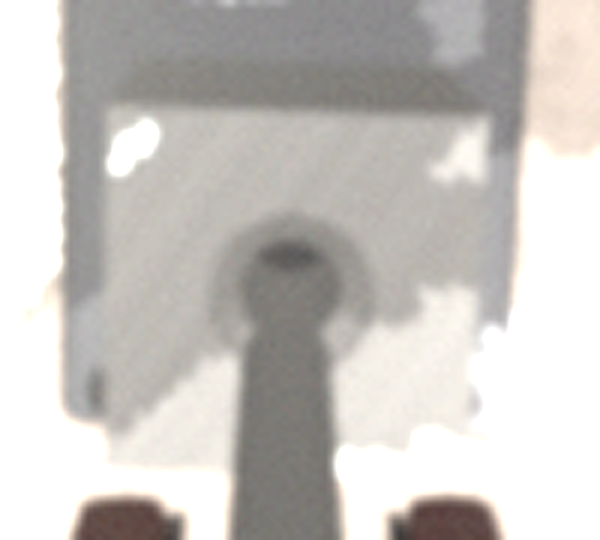

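```bash
python3 - <<'E'
from h import *
np.set_printoptions(precision=2,suppress=True)
b=atz(cam('wrist'),(283.2,198.5),85); print(b,delta(b)[:2], 'fixed',delta([448.3,-174.4,85])[:2])
E
```

```text
[ 451.09 -171.75   85.  ] [1.9  1.28] fixed [-1.71  2.62]
```

With the biases seen at the rod removed, both estimates put the bore at about (+0.7, +0.8) mm in tool x and y. I'll correct for that and lower into the mouth.

>>> {"method": "carry_out", "body": {
  "rows": [
    [[0.0007,0.0008,0],[0,0,0],1],
    [[0,0,0.004],[0,0,0],1],
    [[0,0,0.006],[0,0,0],1],
    [[0,0,0.006],[0,0,0],1],
    [[0,0,0.006],[0,0,0],1],
    [[0,0,0.004],[0,0,0],1],
    [[0,0,0.003],[0,0,0],1],
    [[0,0,0.003],[0,0,0],1],
    [[0,0,0.003],[0,0,0],1],
    [[0,0,0],[0,0,0],1],
    [[0,0,0],[0,0,0],1]
  ]
}}

```text
t: 7.62
ee_pos: [449.7, -172.7, 176.6]
orientation: [-3.079, -0.625, 0.0]
ft_force: [-0.7, 0.0, -1.6]
width: 17.6
```

>>> {"method": "carry_out", "body": {
  "rows": [
    [[0,0,0.002],[0,0,0],1],
    [[0,0,0.002],[0,0,0],1],
    [[0,0,0.002],[0,0,0],1],
    [[0,0,0.002],[0,0,0],1],
    [[0,0,0.002],[0,0,0],1],
    [[0,0,0.002],[0,0,0],1],
    [[0,0,0],[0,0,0],1]
  ]
}}

```text
t: 8.2
ee_pos: [449.5, -172.6, 164.2]
orientation: [-3.078, -0.625, 0.001]
ft_force: [-0.0, -0.3, -2.1]
width: 17.8
```

The foot is 17 mm into the bore with no side load. I'll carry on to about 27 mm, then take small steps.

>>> {"method": "carry_out", "body": {
  "rows": [
    [[0,0,0.002],[0,0,0],1],
    [[0,0,0.002],[0,0,0],1],
    [[0,0,0.002],[0,0,0],1],
    [[0,0,0.002],[0,0,0],1],
    [[0,0,0],[0,0,0],1]
  ]
}}

```text
t: 8.62
ee_pos: [449.5, -172.6, 156.3]
orientation: [-3.078, -0.625, 0.001]
ft_force: [-0.7, 0.2, -0.9]
width: 17.0
```

>>> {"method": "carry_out", "body": {
  "rows": [
    [[0,0,0.001],[0,0,0],1],
    [[0,0,0.001],[0,0,0],1],
    [[0,0,0.001],[0,0,0],1],
    [[0,0,0],[0,0,0],1]
  ]
}}

```text
t: 8.95
ee_pos: [449.7, -172.7, 153.5]
orientation: [-3.079, -0.625, 0.0]
ft_force: [-0.2, 0.1, -0.4]
width: 17.3
```

>>> {"method": "carry_out", "body": {
  "rows": [
    [[0,0,0.001],[0,0,0],1],
    [[0,0,0.001],[0,0,0],1],
    [[0,0,0.001],[0,0,0],1],
    [[0,0,0],[0,0,0],1]
  ]
}}

```text
t: 9.28
ee_pos: [449.6, -172.6, 150.5]
orientation: [-3.079, -0.625, 0.0]
ft_force: [0.0, 0.0, -1.0]
width: 17.6
```

>>> {"method": "carry_out", "body": {
  "rows": [
    [[0,0,0.001],[0,0,0],1],
    [[0,0,0.001],[0,0,0],1],
    [[0,0,0.001],[0,0,0],1],
    [[0,0,0],[0,0,0],1]
  ]
}}

```text
t: 9.62
ee_pos: [449.6, -172.7, 147.5]
orientation: [-3.079, -0.625, 0.0]
ft_force: [0.3, -0.3, -0.3]
width: 17.5
```

>>> {"method": "carry_out", "body": {
  "rows": [
    [[0,0,0.001],[0,0,0],1],
    [[0,0,0.001],[0,0,0],1],
    [[0,0,0.001],[0,0,0],1],
    [[0,0,0],[0,0,0],1]
  ]
}}

```text
t: 9.95
ee_pos: [449.6, -172.6, 144.5]
orientation: [-3.079, -0.625, 0.0]
ft_force: [0.2, -0.1, -1.0]
width: 17.2
```

>>> {"method": "carry_out", "body": {
  "rows": [
    [[0,0,0.001],[0,0,0],1],
    [[0,0,0.001],[0,0,0],1],
    [[0,0,0.001],[0,0,0],1],
    [[0,0,0],[0,0,0],1]
  ]
}}

```text
t: 10.28
ee_pos: [449.6, -172.6, 141.5]
orientation: [-3.079, -0.625, 0.001]
ft_force: [0.1, -0.2, -1.3]
width: 17.4
```

>>> {"method": "carry_out", "body": {
  "rows": [
    [[0,0,0.001],[0,0,0],1],
    [[0,0,0.001],[0,0,0],1],
    [[0,0,0.001],[0,0,0],1],
    [[0,0,0],[0,0,0],1]
  ]
}}

```text
t: 10.62
ee_pos: [449.7, -172.7, 138.5]
orientation: [-3.079, -0.625, 0.0]
ft_force: [0.5, 1.1, 0.1]
width: 17.7
```

>>> {"method": "carry_out", "body": {
  "rows": [
    [[0,0,0.001],[0,0,0],1],
    [[0,0,0.001],[0,0,0],1],
    [[0,0,0.001],[0,0,0],1],
    [[0,0,0],[0,0,0],1]
  ]
}}

```text
t: 10.95
ee_pos: [449.6, -172.6, 135.5]
orientation: [-3.079, -0.625, 0.0]
ft_force: [-0.4, -0.3, -1.7]
width: 17.4
```

>>> {"method": "carry_out", "body": {
  "rows": [
    [[0,0,0.001],[0,0,0],1],
    [[0,0,0.001],[0,0,0],1],
    [[0,0,0.001],[0,0,0],1],
    [[0,0,0],[0,0,0],1]
  ]
}}

```text
t: 11.28
ee_pos: [449.6, -172.6, 132.5]
orientation: [-3.079, -0.625, 0.0]
ft_force: [-0.1, 0.5, -0.4]
width: 17.4
```

>>> {"method": "carry_out", "body": {
  "rows": [
    [[0,0,0.001],[0,0,0],1],
    [[0,0,0.001],[0,0,0],1],
    [[0,0,0],[0,0,0],1]
  ]
}}

```text
t: 11.53
ee_pos: [449.6, -172.7, 130.5]
orientation: [-3.079, -0.625, 0.0]
ft_force: [0.3, 0.2, -0.3]
width: 17.5
```

>>> {"method": "carry_out", "body": {
  "rows": [
    [[0,0,0.001],[0,0,0],1],
    [[0,0,0.001],[0,0,0],1],
    [[0,0,0],[0,0,0],1]
  ]
}}

```text
t: 11.78
ee_pos: [449.6, -172.7, 128.5]
orientation: [-3.079, -0.625, 0.0]
ft_force: [-1.0, 0.1, -1.7]
width: 17.7
```

No contact yet at a nominal 53 mm. Before going further I'll check that the rod hasn't slipped in the fingers.

```bash
python3 - <<'E'
from h import *
im=imaging.get_image('wrist')[:,:,::-1]; cv2.imwrite('pics/w5.png',im); im=im[190:300,230:340]; cv2.imwrite('pics/w5c.png',cv2.convertScaleAbs(cv2.resize(im,None,fx=5,fy=5,interpolation=cv2.INTER_CUBIC),alpha=2))
im=imaging.get_image('scene')[160:280,100:260]; cv2.imwrite('pics/s5.png',cv2.resize(im[:,:,::-1],None,fx=5,fy=5,interpolation=cv2.INTER_CUBIC))
E
```

```text
(no output)
```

View pics/w5c.png

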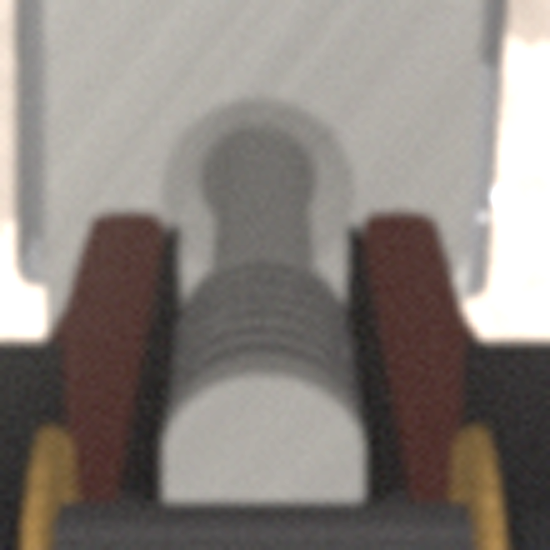

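View pics/s5.png

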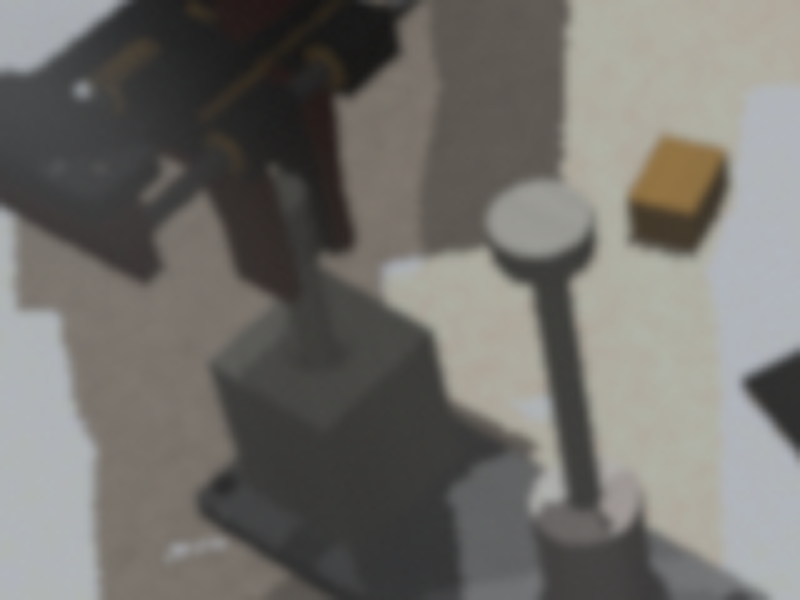

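The rod is well inside the bore, and its top sits in the fingers exactly as before, so it hasn't slipped. I'll continue down.

>>> {"method": "carry_out", "body": {
  "rows": [
    [[0,0,0.001],[0,0,0],1],
    [[0,0,0],[0,0,0],1]
  ]
}}

```text
t: 12.05
ee_pos: [449.8, -172.7, 127.6]
orientation: [3.079, 0.625, 0.0]
ft_force: [-0.9, 0.2, -1.4]
width: 17.3
```

>>> {"method": "carry_out", "body": {
  "rows": [
    [[0,0,0.001],[0,0,0],1],
    [[0,0,0],[0,0,0],1]
  ]
}}

```text
t: 12.22
ee_pos: [450.4, -172.9, 127.5]
orientation: [3.078, 0.625, 0.002]
ft_force: [-1.0, 0.6, 7.5]
width: 17.6
```

>>> {"method": "carry_out", "body": {
  "rows": [
    [[0,0,0.0005],[0,0,0],1],
    [[0,0,0],[0,0,0],1]
  ]
}}

```text
t: 12.38
ee_pos: [450.6, -173.0, 127.4]
orientation: [3.078, 0.625, 0.002]
ft_force: [-1.6, 1.5, 12.5]
width: 17.5
```

The force rose to 12.5 N, with the TCP stopped at 127.5. So the bottom is about 54 mm down, and the rod top is at about 127.5 + 33.4 = 161 mm. I'll relieve the push and open.

>>> {"method": "carry_out", "body": {
  "rows": [
    [[0,0,-0.001],[0,0,0],1],
    [[0,0,0],[0,0,0],1],
    [[0,0,0],[0,0,0],0.8],
    [[0,0,0],[0,0,0],0.75],
    [[0,0,0],[0,0,0],0.7],
    [[0,0,0],[0,0,0],0.6],
    [[0,0,0],[0,0,0],0.5],
    [[0,0,0],[0,0,0],0.5],
    [[0,0,0],[0,0,0],0.5]
  ]
}}

```text
t: 13.13
ee_pos: [449.7, -172.7, 127.1]
orientation: [-3.079, -0.625, 0.0]
ft_force: [0.4, 0.3, 0.2]
width: 43.4
```

```bash
python3 - <<'E'
from h import *
im=imaging.get_image('wrist')[:,:,::-1]; cv2.imwrite('pics/w6.png',im)
E
```

```text
(no output)
```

View pics/w6.png

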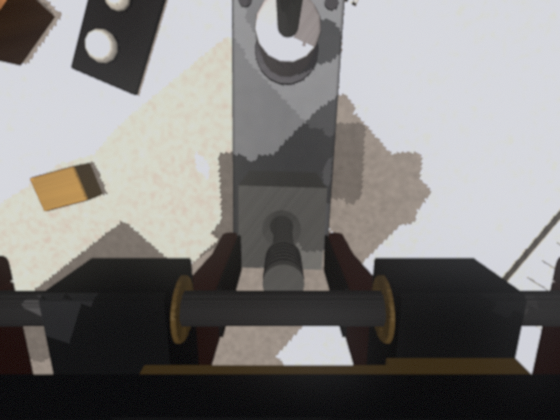

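The fingers are clear of the rod on both sides (width 43 mm) and it stands upright. I'll back straight up, then close.

>>> {"method": "carry_out", "body": {
  "rows": [
    [[0,0,-0.004],[0,0,0],0.5],
    [[0,0,-0.01],[0,0,0],0.5],
    [[0,0,-0.02],[0,0,0],0.5],
    [[0,0,-0.02],[0,0,0],0.5],
    [[0,0,-0.02],[0,0,0],0.5],
    [[0,0,-0.02],[0,0,0],1],
    [[0,0,-0.015],[0,0,0],1],
    [[0,0,-0.005],[0,0,0],1],
    [[0,0,0],[0,0,0],1],
    [[0,0,0],[0,0,0],1],
    [[0,0,0],[0,0,0],1],
    [[0,0,0],[0,0,0],1]
  ]
}}

```text
t: 14.18
ee_pos: [449.1, -172.4, 240.2]
orientation: [-3.078, -0.625, 0.003]
ft_force: [-0.4, -0.1, -0.2]
width: 1.8
```

```bash
python3 - <<'E'
from h import *
np.set_printoptions(precision=2,suppress=True)
o=readout.get_obs(); print(o['ee_pos'],o['ft_force'],o['width'],delta([449.6+112,-172.7+44,240]),delta([560,-130.5,240]))
im=imaging.get_image('wrist')[:,:,::-1]; cv2.imwrite('pics/w7.png',im)
im=imaging.get_image('scene')[150:290,100:270]; cv2.imwrite('pics/s7.png',cv2.resize(im[:,:,::-1],None,fx=4,fy=4,interpolation=cv2.INTER_CUBIC))
E
```

```text
[ 449.11 -172.44  240.16] [-0.44 -0.13 -0.22] 1.7681863096794692 [120.65   3.62  -0.01] [118.47   4.65  -0.01]
```

View pics/w7.png

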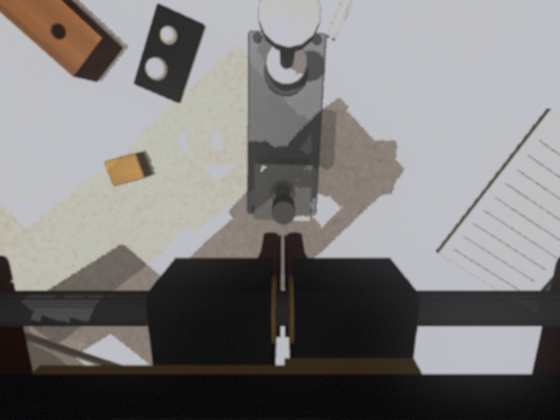

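View pics/s7.png

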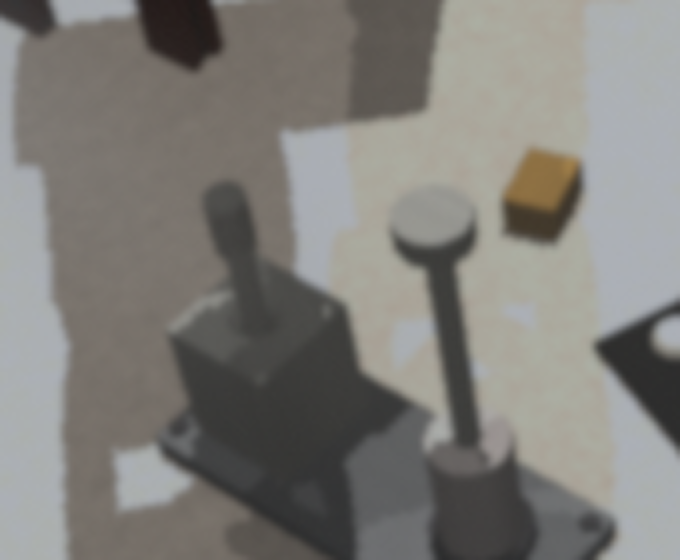

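The rod stands upright in the bore. Next I'll move over the follower.

>>> {"method": "carry_out", "body": {
  "rows": [
    [[0.008,0,-0.003],[0,0,0],1],
    [[0.015,0.0005,0],[0,0,0],1],
    [[0.02,0.0005,0],[0,0,0],1],
    [[0.02,0.001,0],[0,0,0],1],
    [[0.02,0.001,0],[0,0,0],1],
    [[0.02,0.001,0],[0,0,0],1],
    [[0.012,0,0],[0,0,0],1],
    [[0.0045,0,0],[0,0,0],1],
    [[0,0,0],[0,0,0],1],
    [[0,0,0],[0,0,0],1],
    [[0,0,0],[0,0,0],1]
  ]
}}

```text
t: 15.2
ee_pos: [560.6, -129.9, 244.1]
orientation: [-3.079, -0.625, 0.001]
ft_force: [-0.1, 0.4, 0.6]
width: 0.5
```

```bash
python3 - <<'E'
from h import *
np.set_printoptions(precision=2,suppress=True)
o=readout.get_obs(); print(o['ee_pos'],o['ft_force'],o['width'])
im=imaging.get_image('wrist')[:,:,::-1]; cv2.imwrite('pics/w8.png',im)
im=imaging.get_image('scene')[130:290,100:300]; cv2.imwrite('pics/s8.png',cv2.resize(im[:,:,::-1],None,fx=4,fy=4,interpolation=cv2.INTER_CUBIC))
im=imaging.get_image('top')[160:280,300:460]; cv2.imwrite('pics/t8.png',cv2.convertScaleAbs(cv2.resize(im[:,:,::-1],None,fx=5,fy=5,interpolation=cv2.INTER_CUBIC),alpha=2))
E
```

```text
[ 560.57 -129.91  244.05] [-0.11  0.43  0.56] 0.49841936616352817
```

View pics/w8.png

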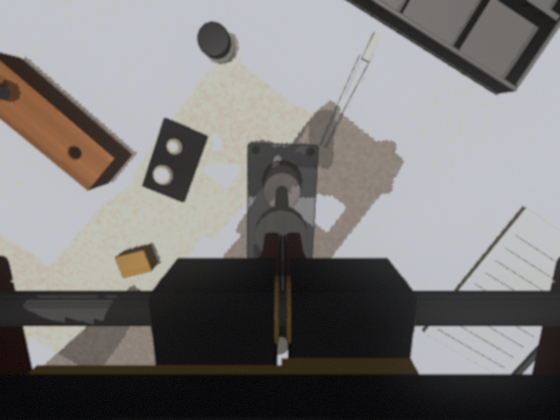

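View pics/s8.png

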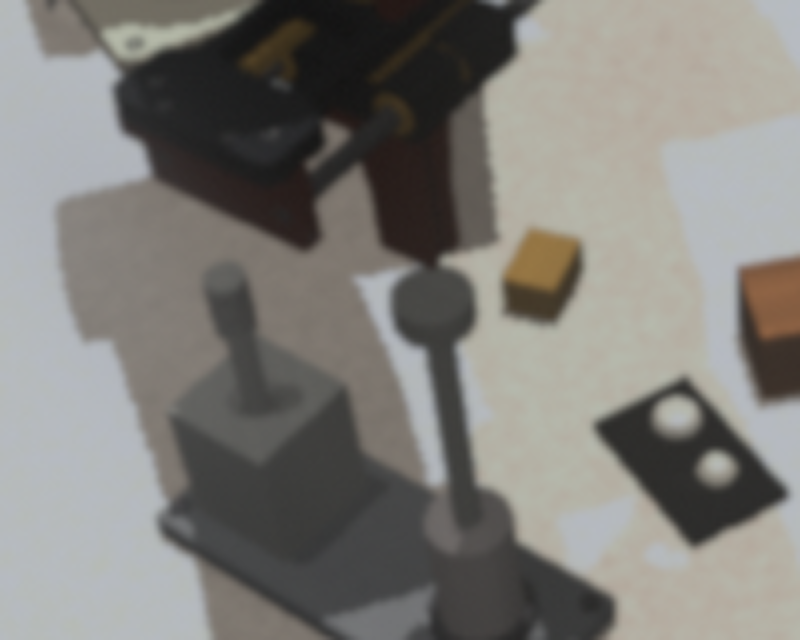

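The closed fingertips are centred over the disc at about (283,235) in the wrist view. I'll descend to contact, expected near z 217.

>>> {"method": "carry_out", "body": {
  "rows": [
    [[0,0,0.005],[0,0,0],1],
    [[0,0,0.007],[0,0,0],1],
    [[0,0,0.005],[0,0,0],1],
    [[0,0,0.003],[0,0,0],1],
    [[0,0,0.002],[0,0,0],1],
    [[0,0,0.002],[0,0,0],1],
    [[0,0,0.002],[0,0,0],1],
    [[0,0,0.002],[0,0,0],1],
    [[0,0,0],[0,0,0],1]
  ]
}}

```text
t: 16.1
ee_pos: [561.3, -129.7, 216.0]
orientation: [3.079, 0.625, 0.0]
ft_force: [-0.5, 0.2, 0.1]
width: 0.6
```

>>> {"method": "carry_out", "body": {
  "rows": [
    [[0,0,0.002],[0,0,0],1],
    [[0,0,0.002],[0,0,0],1],
    [[0,0,0.002],[0,0,0],1],
    [[0,0,0],[0,0,0],1]
  ]
}}

```text
t: 16.43
ee_pos: [561.4, -129.8, 209.9]
orientation: [3.079, 0.625, 0.0]
ft_force: [0.4, -0.4, 0.8]
width: 0.6
```

I expected about 5 N by now, so I'll look.

```bash
python3 - <<'E'
from h import *
im=imaging.get_image('scene')[130:290,100:300]; cv2.imwrite('pics/s9.png',cv2.resize(im[:,:,::-1],None,fx=4,fy=4,interpolation=cv2.INTER_CUBIC))
E
```

```text
(no output)
```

View pics/s9.png

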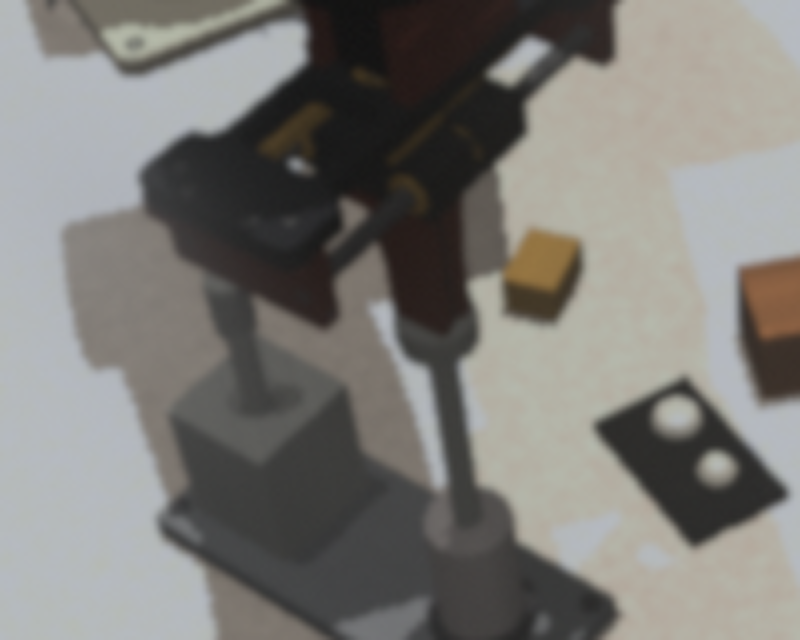

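The disc has already gone down about 6 mm under the fingertips, so contact is made and the force drops off in the pauses. I'll keep pushing towards the target of 161.

>>> {"method": "carry_out", "body": {
  "rows": [
    [[0,0,0.003],[0,0,0],1],
    [[0,0,0.004],[0,0,0],1],
    [[0,0,0.004],[0,0,0],1],
    [[0,0,0.004],[0,0,0],1],
    [[0,0,0.004],[0,0,0],1],
    [[0,0,0.004],[0,0,0],1],
    [[0,0,0.004],[0,0,0],1],
    [[0,0,0.004],[0,0,0],1],
    [[0,0,0.004],[0,0,0],1],
    [[0,0,0.003],[0,0,0],1],
    [[0,0,0.002],[0,0,0],1],
    [[0,0,0.001],[0,0,0],1]
  ]
}}

```text
t: 17.48
ee_pos: [561.5, -129.8, 168.9]
orientation: [3.079, 0.625, 0.0]
ft_force: [0.3, 0.1, 3.4]
width: 0.5
```

>>> {"method": "carry_out", "body": {
  "rows": [
    [[0,0,0.001],[0,0,0],1],
    [[0,0,0.001],[0,0,0],1],
    [[0,0,0],[0,0,0],1],
    [[0,0,0],[0,0,0],1]
  ]
}}

```text
t: 17.82
ee_pos: [561.3, -129.8, 167.1]
orientation: [-3.079, -0.625, 0.0]
ft_force: [1.0, 0.3, 1.5]
width: 0.2
```

>>> {"method": "carry_out", "body": {
  "rows": [
    [[0,0,0.002],[0,0,0],1],
    [[0,0,0.002],[0,0,0],1],
    [[0,0,0.001],[0,0,0],1],
    [[0,0,0.0005],[0,0,0],1],
    [[0,0,0],[0,0,0],1],
    [[0,0,0],[0,0,0],1]
  ]
}}

```text
t: 18.32
ee_pos: [561.3, -129.7, 161.5]
orientation: [-3.079, -0.625, 0.0]
ft_force: [-0.3, 0.3, 0.6]
width: 0.2
```

The follower is at a nominal 161.5. I'll lift clear and check both tops from outside.

>>> {"method": "carry_out", "body": {
  "rows": [
    [[0,0,-0.004],[0,0,0],1],
    [[0,0,-0.01],[0,0,0],1],
    [[0,0,-0.02],[0,0,0],1],
    [[0,0,-0.02],[0,0,0],1],
    [[0,0,-0.015],[0,0,0],1],
    [[-0.03,0,-0.005],[0,0,0],1],
    [[-0.03,0,0],[0,0,0],1],
    [[-0.03,-0.001,0],[0,0,0],1],
    [[-0.02,-0.001,0],[0,0,0],1],
    [[-0.009,-0.001,0],[0,0,0],1],
    [[0,0,0],[0,0,0],1],
    [[0,0,0],[0,0,0],1]
  ]
}}

```text
t: 19.32
ee_pos: [451.3, -173.6, 236.4]
orientation: [3.078, 0.624, 0.002]
ft_force: [0.5, -0.4, 0.3]
width: 0.2
```

```bash
python3 - <<'E'
from h import *
np.set_printoptions(precision=2,suppress=True)
o=readout.get_obs(); print(o['ee_pos'],o['ft_force'],o['width'])
im=imaging.get_image('wrist')[:,:,::-1]; cv2.imwrite('pics/w10.png',im)
im=imaging.get_image('scene')[170:290,100:260]; cv2.imwrite('pics/s10.png',cv2.resize(im[:,:,::-1],None,fx=5,fy=5,interpolation=cv2.INTER_CUBIC))
im=imaging.get_image('top')[160:280,300:460]; cv2.imwrite('pics/t10.png',cv2.convertScaleAbs(cv2.resize(im[:,:,::-1],None,fx=5,fy=5,interpolation=cv2.INTER_CUBIC),alpha=2))
s=cam('scene')
for X in ([450,-172.7,161],[561.3,-129.8,161.5],[561.3,-129.8,156]): print((proj(s,X)-[100,170])*5)
E
```

```text
[ 451.31 -173.6   236.38] [ 0.49 -0.43  0.31] 0.18372528463505103
[283.68 141.09]
[561.28 292.96]
[563.17 304.56]
```

View pics/s10.png

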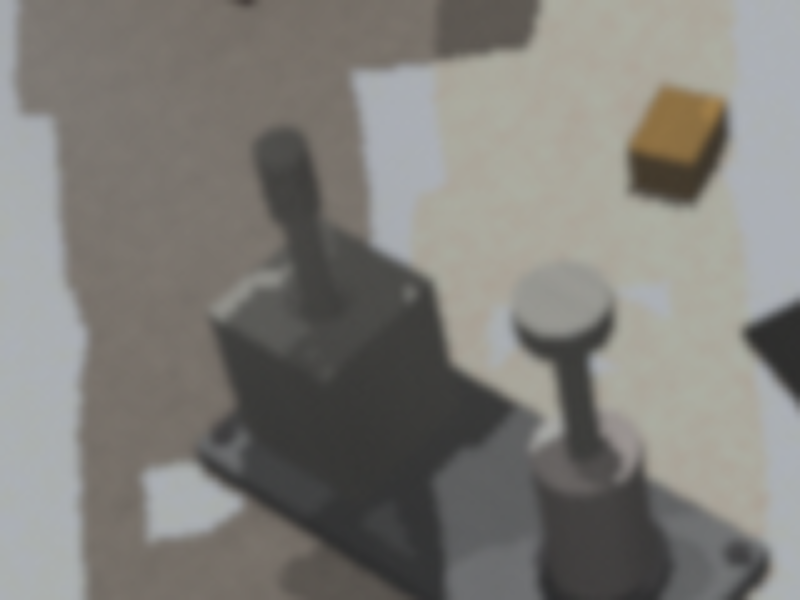

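View pics/w10.png

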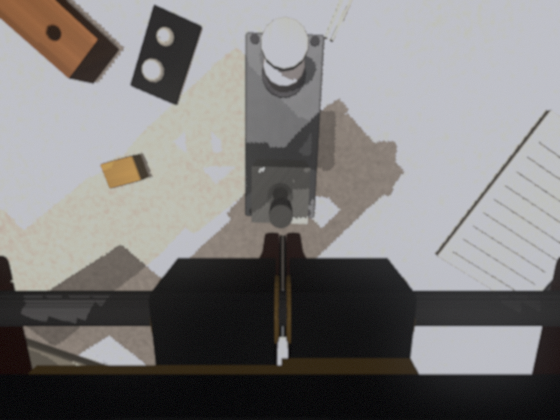

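View pics/t10.png

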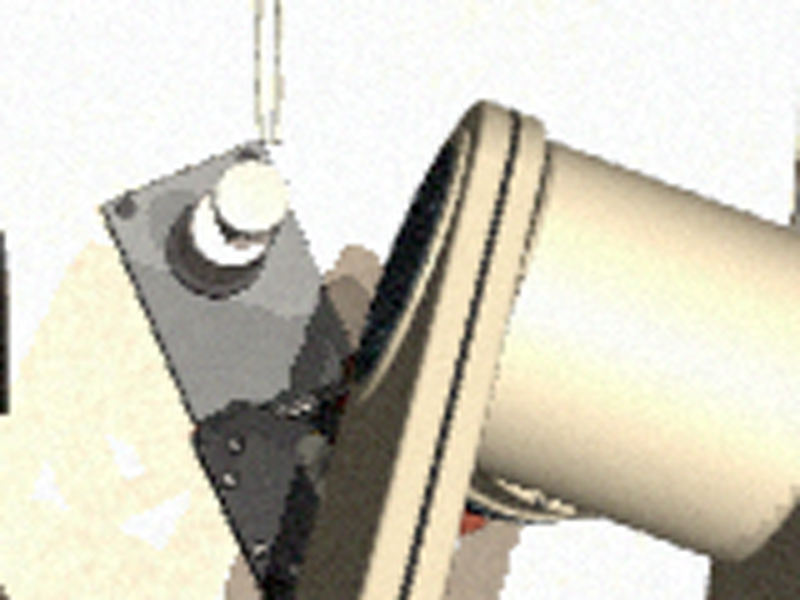

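Both tops look right in the scene view: follower about (563,300), rod about (279,142). Against prediction the follower may be 1–3 mm lower than I think. To settle it, I'll touch the rod top lightly with the closed fingertips, the same reference I used on the follower.

```bash
python3 - <<'E'
from h import *
np.set_printoptions(precision=2,suppress=True)
im=cv2.imread('pics/w10.png')[170:240,235:335]; cv2.imwrite('pics/w10c.png',cv2.convertScaleAbs(cv2.resize(im,None,fx=7,fy=7,interpolation=cv2.INTER_CUBIC),alpha=2.2))
b=atz(cam('wrist'),(280.5,212),161); print(b,delta(b))
E
```

```text
[ 454.49 -171.14  161.  ] [ 3.26 -0.89 74.85]
```

View pics/w10c.png

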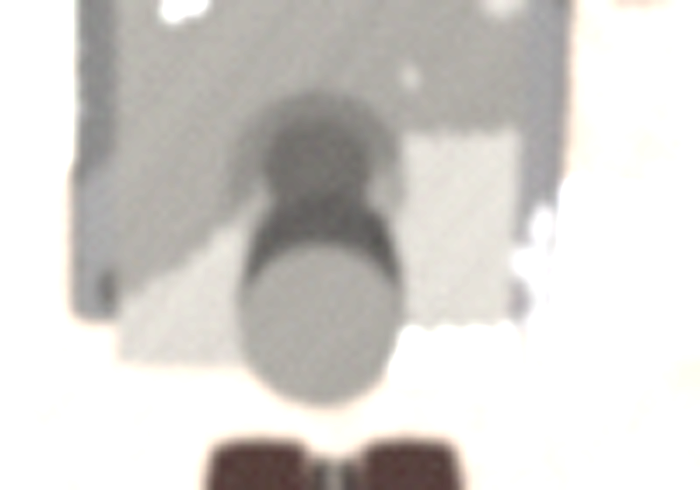

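The rod top is centred at about (280.4,216), which is within 2 mm under the fingertips. I'll touch down.

>>> {"method": "carry_out", "body": {
  "rows": [
    [[0,-0.001,0.01],[0,0,0],1],
    [[0,0,0.015],[0,0,0],1],
    [[0,0,0.015],[0,0,0],1],
    [[0,0,0.012],[0,0,0],1],
    [[0,0,0.008],[0,0,0],1],
    [[0,0,0.005],[0,0,0],1],
    [[0,0,0.003],[0,0,0],1],
    [[0,0,0.002],[0,0,0],1],
    [[0,0,0],[0,0,0],1],
    [[0,0,0],[0,0,0],1]
  ]
}}

```text
t: 20.3
ee_pos: [450.6, -172.6, 166.0]
orientation: [3.078, 0.625, 0.001]
ft_force: [0.4, -0.6, 0.6]
width: 0.4
```

>>> {"method": "carry_out", "body": {
  "rows": [
    [[0,0,0.001],[0,0,0],1],
    [[0,0,0.001],[0,0,0],1],
    [[0,0,0],[0,0,0],1]
  ]
}}

```text
t: 20.55
ee_pos: [450.3, -172.6, 163.8]
orientation: [3.079, 0.625, 0.001]
ft_force: [-0.9, -0.4, 0.1]
width: 0.5
```

>>> {"method": "carry_out", "body": {
  "rows": [
    [[0,0,0.001],[0,0,0],1],
    [[0,0,0],[0,0,0],1]
  ]
}}

```text
t: 20.72
ee_pos: [450.2, -172.5, 162.6]
orientation: [3.079, 0.625, 0.0]
ft_force: [-0.2, -0.4, -0.2]
width: 1.1
```

>>> {"method": "carry_out", "body": {
  "rows": [
    [[0,0,0.001],[0,0,0],1],
    [[0,0,0],[0,0,0],1]
  ]
}}

```text
t: 20.88
ee_pos: [450.1, -172.5, 161.6]
orientation: [-3.079, -0.625, 0.0]
ft_force: [0.9, 0.8, -0.6]
width: 0.1
```

>>> {"method": "carry_out", "body": {
  "rows": [
    [[0,0,0.001],[0,0,0],1],
    [[0,0,0],[0,0,0],1]
  ]
}}

```text
t: 21.05
ee_pos: [451.0, -172.8, 161.2]
orientation: [3.078, 0.625, 0.002]
ft_force: [0.6, -0.3, 2.9]
width: 0.2
```

Contact with the rod top is at TCP z 161.2 (2.9 N), against 161.5 when I left the follower. I'll lift off and touch the follower lightly to confirm its height too.

>>> {"method": "carry_out", "body": {
  "rows": [
    [[0,0,-0.003],[0,0,0],1],
    [[0,0,-0.008],[0,0,0],1],
    [[0,0,-0.015],[0,0,0],1],
    [[0.02,0,-0.01],[0,0,0],1],
    [[0.03,0.001,0],[0,0,0],1],
    [[0.03,0.001,0],[0,0,0],1],
    [[0.025,0.001,0],[0,0,0],1],
    [[0.012,0,0],[0,0,0],1],
    [[0,0,0.01],[0,0,0],1],
    [[0,0,0.01],[0,0,0],1],
    [[0,0,0.008],[0,0,0],1],
    [[0,0,0],[0,0,0],1]
  ]
}}

```text
t: 22.05
ee_pos: [556.1, -129.7, 166.0]
orientation: [-3.077, -0.624, 0.008]
ft_force: [-0.7, -0.6, -0.3]
width: 0.8
```

>>> {"method": "carry_out", "body": {
  "rows": [
    [[0,0,0.002],[0,0,0],1],
    [[0,0,0.001],[0,0,0],1],
    [[0,0,0],[0,0,0],1],
    [[0,0,0],[0,0,0],1]
  ]
}}

```text
t: 22.38
ee_pos: [559.1, -129.9, 166.0]
orientation: [3.079, 0.625, 0.001]
ft_force: [0.2, -0.4, -0.2]
width: 0.6
```

>>> {"method": "carry_out", "body": {
  "rows": [
    [[0,0,0.002],[0,0,0],1],
    [[0,0,0.001],[0,0,0],1],
    [[0,0,0],[0,0,0],1],
    [[0,0,0],[0,0,0],1]
  ]
}}

```text
t: 22.72
ee_pos: [559.1, -129.6, 162.7]
orientation: [-3.079, -0.626, 0.0]
ft_force: [-0.5, -0.9, 0.2]
width: 1.0
```

>>> {"method": "carry_out", "body": {
  "rows": [
    [[0,0,0.001],[0,0,0],1],
    [[0,0,0],[0,0,0],1]
  ]
}}

```text
t: 22.88
ee_pos: [559.1, -129.6, 161.6]
orientation: [-3.079, -0.625, 0.0]
ft_force: [0.2, -0.4, -0.5]
width: 0.5
```

>>> {"method": "carry_out", "body": {
  "rows": [
    [[0,0,0.0005],[0,0,0],1],
    [[0,0,0],[0,0,0],1]
  ]
}}

```text
t: 23.05
ee_pos: [559.1, -129.6, 161.3]
orientation: [-3.079, -0.625, -0.0]
ft_force: [0.5, 0.4, 1.5]
width: 0.6
```

The follower top also touches at z 161.3, so the two are level within about 0.3 mm. I'll retreat clear of everything and take a last look.

>>> {"method": "carry_out", "body": {
  "rows": [
    [[0,0,-0.004],[0,0,0],1],
    [[0,0,-0.01],[0,0,0],1],
    [[0,0,-0.02],[0,0,0],1],
    [[0,0,-0.025],[0,0,0],1],
    [[0,0,-0.025],[0,0,0],1],
    [[0,0.03,-0.015],[0,0,0],1],
    [[0,0.035,0],[0,0,0],1],
    [[0,0.035,0],[0,0,0],1],
    [[0,0.03,0],[0,0,0],1],
    [[0,0.015,0],[0,0,0],1],
    [[0,0,0],[0,0,0],1],
    [[0,0,0],[0,0,0],1]
  ]
}}

```text
t: 24.05
ee_pos: [615.5, -263.6, 260.5]
orientation: [-3.079, -0.623, -0.0]
ft_force: [-0.1, 0.2, -0.5]
width: 0.4
```

```bash
python3 - <<'E'
from h import *
o=readout.get_obs(); print(o['ee_pos'],o['ft_force'],o['t'])
cv2.imwrite('pics/s11.png',imaging.get_image('scene')[:,:,::-1])
cv2.imwrite('pics/t11.png',cv2.convertScaleAbs(imaging.get_image('top')[:,:,::-1],alpha=1.8))
E
```

```text
[ 615.53121867 -263.61367073  260.47836863] [-0.12444911  0.18116315 -0.53532236] 24.05
```

View pics/s11.png

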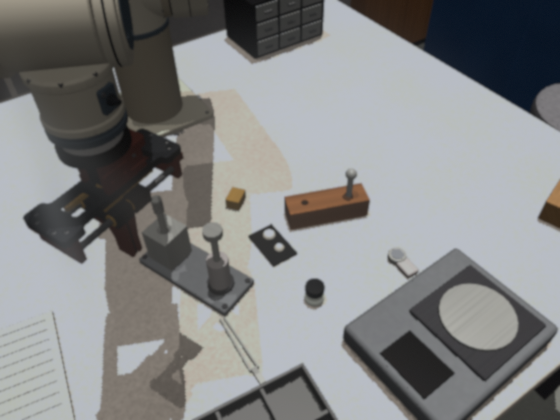

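View pics/t11.png

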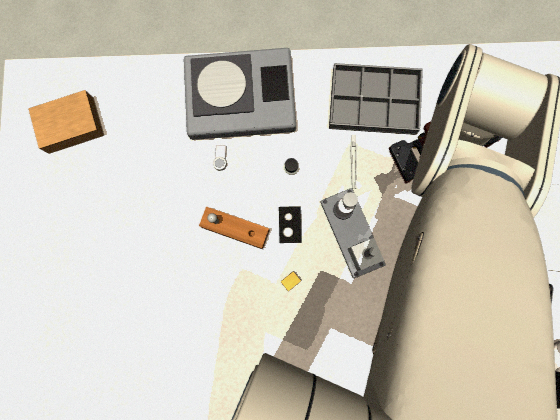

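The rod stands in the bore at about (160,205) in the scene view, with the follower lowered at about (213,232). The punch, stones, jar, brass block, loupe and tweezers are all at their starting pixels, and the gripper is clear. I'll hand the job in.

```bash
python3 -c "
from workcell import close_job; print(close_job())"
```

```text
the job is handed in; nothing more can be done
None
```

The depth rod is standing released on the bottom of the holder's bore, and the follower is level with it. I handed the job in at about 24 s; it reports no verdict.

**Rod:** I lowered it in 1–2 mm steps until the force rose to 12.5 N, which puts the bottom about 54 mm below the mouth. I then took the load off and opened the fingers. The pictures show it upright.

**Follower:** I pushed it down with the closed fingertips. As a check, I touched both tops lightly with the same fingertips: the rod top met at 161.2 mm and the follower top at 161.3 mm, well inside the 4 mm limit.

**Disagreements:**
- In the scene camera the follower looked 1–3 mm lower than predicted. That is roughly the calibration error, and the touch check did not bear it out.
- The wrist and fixed cameras differed by about 4 mm along the pads when finding the rod and the bore. I corrected for this with the grasp itself.

**Bystanders:** in the last pictures they are where they started, and the arm was clear of everything.

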